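Centre the espresso cup on its warmer and switch it on

TASK

The blue espresso cup stands off-centre on the rocking plate of the cup warmer. Without gripping it or picking it up, nudge it gently with the fingers until it stands centred on the round plate and the plate is level, then let go of it and press the warmer's orange power button right down and release it. The cup must not tip over or come off the plate, and nothing else on the desk may be disturbed.

Things in the scene. Friction and masses are not known exactly. Their poses are not given: they have to be found in the camera images.
- warmer: white cup warmer, fixed to the desk: a round puck of 120 mm diameter and 16 mm height with a dished top, and a 50 mm wide, 16 mm high control tongue that reaches 121 mm from the puck's centre along the warmer's own -x. Origin: under the puck's centre, on the desk; z up
- plate_centre (a point): centre of the top face of the dark round warming plate (80 mm diameter, 4.5 mm thick, top 22 mm above the desk). The plate rocks up to about 0.1 rad any way on a sprung pivot under its centre and dips towards the side where the cup's weight lies; it wobbles briefly when the cup is tapped. The point's z axis is the plate's normal
- cup: blue espresso cup, loose, about 0.18 kg, 54 mm high: foot 44 mm across, round belly 72 mm across 21 mm above its underside (the widest place, where an upright finger meets it), rim 66 mm. Its ear points along the cup's own +y and reaches 58 mm from the axis, 14 to 50 mm above the underside. Origin: centre of the foot's underside; z is the cup's axis. About 1 to 2 N slides it on the plate
- power_top (a point): centre of the top of the round orange power button (22 mm diameter) on the warmer's tongue, 96 mm from the plate's centre, 20.5 mm above the desk when up
- power (a joint): travel of the power button in m: 0 is up, 0.004 is fully down (about 3.5 N); it springs back
- marker: red marker lying down, 14 x 148 x 13 mm, bystander; origin under its centre
- binder_clip_a: small black binder clip, 32 x 19 x 31 mm, bystander; origin under its centre
- tape_1: roll of tan tape, 96 mm diameter, 48 mm high, bystander; origin under its centre
- eraser: blue and white eraser, 23 x 52 x 13 mm, bystander; origin under its centre
- highlighter: yellow highlighter lying down, 16 x 130 x 13 mm, bystander; origin under its centre

How it is judged:
On the way, in this order (a step that is already met when the one before it is completed fails the run):
1. the cup stands centred on the level plate, at rest and let go (horizontal distance between cup and plate_centre below 0.005 m and angle between plate_centre's own z axis and vertical below 0.05 rad and linear speed of cup below 0.01 m/s and contact force between the fingers and cup below 0.05 N), for 0.3 s.
2. the power button is pressed right down (value of joint power above 0.0032 m), for 0.05 s.
At the end, for the whole second after the job is handed in: The cup stands upright and still on the plate, its axis within 5 mm of the plate's centre, the plate level within 0.05 rad, and the power button is up again after having been pressed (horizontal distance between cup and plate_centre below 0.005 m and angle between plate_centre's own z axis and vertical below 0.05 rad and angle between cup's own z axis and vertical below 0.07 rad and linear speed of cup below 0.01 m/s and value of joint power below 0.001 m); the robot touches nothing.
It fails at once if the cup is lifted off the plate or comes off it (z of cup in the frame of warmer above 0.034 m or z of cup in the frame of warmer below 0.012 m).
It fails at once if the cup is tipped over (angle between cup's own z axis and vertical above 0.4 rad).
It fails at once if the cup is squeezed or shoved with more than 15 N (contact force between the fingers and cup above 15 N).
It fails at once if the power button is pressed while the cup is off-centre (value of joint power above 0.0025 m and horizontal distance between cup and plate_centre above 0.007 m).
It fails at once if a bystander is disturbed (distance of any of marker, binder_clip_a, tape_1, eraser, highlighter from where it was at the start of the episode above 0.015 m).
It also fails if it takes over 72 s, if anything falls off the work surface, if the arm or the gripper's body presses on something with over 40 N, if the wrist force passes 120 N, or if a joint passes its speed limit or range.

ROBOT

A 6-joint arm with a two-finger parallel gripper is mounted at the origin on a cart in front of the work surface, level with it; the furniture and walls round the work are solid. World frame = base frame: x ahead of the robot, y to its left, z up, the work surface at z = 0. Lengths are in m, angles in rad, forces in N, time in s.
With the tool pointing down it reaches from about 0.25 to 0.725 m from the base axis. Payload 4 kg.
Tool frame: the origin (TCP) lies midway between the tips of the shut fingers; the grasp point (between the pads) lies manip.grip_point_offset behind it (manip.grip_point_offset is the distance from the TCP to the grasp point, in m); z points along the fingers, y is the line along which they close (so a half turn about z gives the same grasp; the last joint's range is limited). The gripper opens to 85 mm and grips with 20 to 120 N. Pads are 22 mm wide; open, the fingers measure 114 mm over their backs; the gripper's body (76 mm by 85 mm) begins 54 mm behind the grasp point. The pads swing forward as they close: fully open they stand 13 mm farther back than shut.
Start: joints at [1.303, 0.241, 0.005, 1.335, 0, 1.571], TCP at [0.132, 0.482, 0.231] pointing down, gripper open.
Joint ranges: [-2.72, 2.72], [-1.05, 1.87], [-1.09, 1.28], [-1.99, 2.15], [-1.42, 1.44], [-3.14, 3.14]. Speed limits (rad/s): [2.79, 2.79, 3.14, 3.14, 3.14, 3.14].

INTERFACE

Orientations are given as a unit quaternion [x, y, z, w].
In Python, from workcell import manip gives the robot as it stands. The module is installed in compiled form; this text tells all that it offers.
- The arm moves only by the shell command python3 -m jog 'ROWS' [FORCE]. ROWS is JSON, a list of rows, each an object of numbers: "hand": the gripper's target within -1 to 1 (fully open at 1, half-way at 0, shut at -1); "tx", "ty", "tz": the shift along the tool's x, y, z scaled (see below); "spin": the turn about the tool's z scaled (see below). In form: [{"hand": .., "tx": .., "ty": .., "tz": .., "spin": ..}, ...]. A call has 1 to 10 rows; each row is the pose to reach, as a shift and turn from the pose commanded when the call began, along the tool's axes at that moment; what a row does not reach only later rows make up. The controller multiplies each number of a shift by 250 mm and each number of a turn by 90 degrees. A row lasts 1/10 s, in which the tool goes at most 50 mm and 8.59 degrees, less where a joint would pass 70% of its speed; a pose out of reach is approached as far as the arm can. A call with a number of a shift or a turn outside -1 to 1 is refused whole. A call with a gripper value outside its range is refused whole. The fingers move at their own pace and stop on an object; FORCE is the grip in N (left out, the last holds). Time passes only in rows, so rows that repeat a pose let the fingers close. It gives the time, the measured TCP pose, the force, the opening and the grip force at its end, in the units of the state.
- manip.state(): the state, without advancing time (a new reading comes with each control period).
- manip.read_camera(name): name is "scene" or "top" or "wrist"; returns (picture, depth): 480x640x3 uint8, red, green, blue; 480x640 float32, m along the optical axis (not along the pixel's ray), 0 where there is no reading.
- manip.camera_model(name): a dict with "K" (3x3 intrinsics, pixels), "eye" and "attitude" of the camera in the world; the wrist camera has in their place "mount" (4x4, takes a point from camera to tool coordinates, whose origin is the TCP and whose axes are the flange's). Camera axes: x right, y up, looking along -z (the intrinsics and any distortion apply to the point x, -y, -z); pixel columns grow to the right and rows downward; lengths in m; the calibration is good to about 2 mm. A picture is of the moment at which its call begins: read the wrist's pose just before it. camera_model takes no time and is no camera call.
- manip.job_done(): hands the job in; it is judged then, once.
The state is a dict: "t": time; "q": joint angles; "joint_velocities": joint speeds; "joint_torque": joint torques, N m; "position": TCP position; "tcp_rot": TCP orientation; "wrist_force": force on the tool from outside, world axes, zero at the start; "torque": the same for the moment, N m; "grip_width": finger opening in m; "grip_force": force on a finger pad.
Only numpy, scipy, OpenCV 4.12 (cv2) and the standard library are available. Lean on these libraries where they do the work, as an engineer would, in place of code of your own. Each camera call takes 0.05 s, during which the arm holds its last target. There are 200 camera calls.

## Working session

There is one attempt and no reset: what is moved stays moved. The work goes in short steps, Python scripts to look and compute and a shell command to move; the robot and the scene stay as the last step left them, time stands still between calls to the robot, and variables do not carry over. Pictures are saved under pics/ and viewed, at most 10 in all, crops included, and the job is handed in when it is done.

```bash
mkdir -p pics
cat > h.py <<'E'
import numpy as np, cv2
from workcell import manip
from scipy.spatial.transform import Rotation as R
def cam(name):
    s=manip.state(); m=manip.camera_model(name); im,d=manip.read_camera(name)
    K=np.array(m["K"])
    if "mount" in m:
        T=np.eye(4);T[:3,:3]=R.from_quat(s["tcp_rot"]).as_matrix();T[:3,3]=s["position"];T=T@np.array(m["mount"])
        A,e=T[:3,:3],T[:3,3]
    else:
        a=np.array(m["attitude"]);e=np.array(m["eye"]); A=a if a.shape==(3,3) else R.from_quat(a).as_matrix()
    return im,d,K,A,e
def ray(K,A,uv):
    uv=np.atleast_2d(uv).astype(float);p=np.c_[(uv[:,0]-K[0,2])/K[0,0],-(uv[:,1]-K[1,2])/K[1,1],-np.ones(len(uv))]
    return p@A.T
def onplane(K,A,e,uv,z):
    r=ray(K,A,uv); return e+r*((z-e[2])/r[:,2])[:,None]
def cloud(d,K,A,e):
    v,u=np.mgrid[:d.shape[0],:d.shape[1]]
    return e+ray(K,A,np.c_[u.ravel(),v.ravel()])*d.ravel()[:,None]
E
python3 - <<'E'
from h import *
s=manip.state();print({k:np.round(v,3).tolist() for k,v in s.items()},manip.grip_point_offset)
for n in("scene","top","wrist"):
    m=manip.camera_model(n);print({k:np.round(v,3).tolist() if not isinstance(v,str) else v for k,v in m.items()})
    im=cam(n)[0]
    cv2.imwrite(f"pics/{n}0.png",im[...,::-1])
E
```

```text
{'t': 0.0, 'q': [1.303, 0.241, 0.004, 1.335, -0.0, 1.571], 'joint_velocities': [-0.0, 0.0, 0.001, -0.001, 0.0, 0.0], 'joint_torque': [0.0, -37.232, 25.241, 0.017, -0.0, -0.0], 'position': [0.132, 0.482, 0.23], 'tcp_rot': [0.134, 0.991, -0.001, -0.0], 'wrist_force': [0.614, 0.436, 0.827], 'torque': [0.013, 0.017, -0.044], 'grip_force': 0.0, 'grip_width': 0.086} 0.0187
{'K': [[578.686, 0.0, 314.527], [0.0, 578.686, 231.458], [0.0, 0.0, 1.0]], 'eye': [0.081, -0.884, 0.871], 'attitude': [0.34, -0.131, -0.351, 0.863]}
{'K': [[515.591, 0.0, 315.86], [0.0, 515.591, 242.392], [0.0, 0.0, 1.0]], 'eye': [0.429, -0.355, 1.009], 'attitude': [0.062, -0.038, -0.698, 0.712]}
{'K': [[346.713, 0.0, 315.948], [0.0, 346.713, 245.07], [0.0, 0.0, 1.0]], 'mount': [[-0.0, 0.956, 0.293, 0.076], [1.0, 0.0, -0.0, 0.0], [-0.0, 0.293, -0.956, -0.143], [0.0, 0.0, 0.0, 1.0]]}
```

View pics/top0.png

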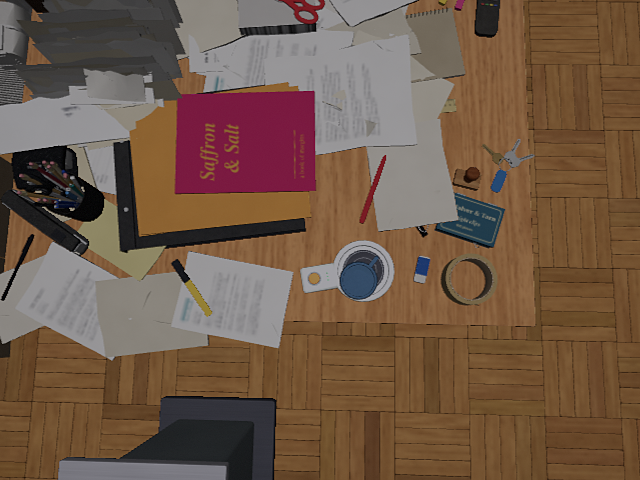

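View pics/scene0.png

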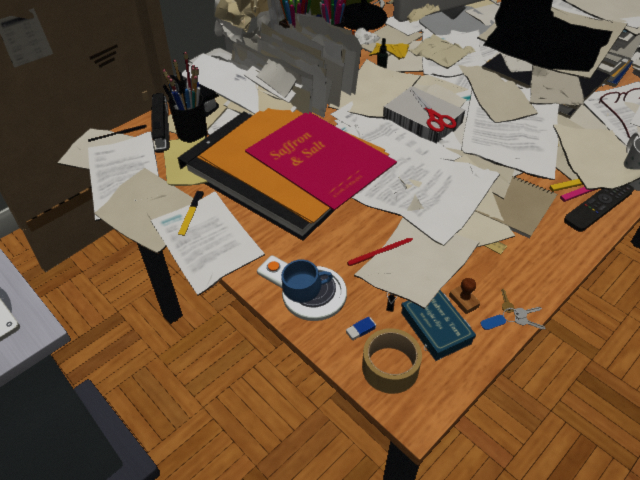

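The top view shows the cup at about (358,280) and the white warmer centred near (365,271). The button is at (314,279), the marker at (373,188), the eraser at (423,270) and the tape at (469,280). Next I'll measure these.

```bash
cat > meas.py <<'E'
from h import *
def run(name,roi=None,save=None):
    im,d,K,A,e=cam(name); P=cloud(d,K,A,e).reshape(480,640,3)
    hsv=cv2.cvtColor(im,cv2.COLOR_RGB2HSV).astype(int); H,S,V=[hsv[...,i] for i in range(3)]
    M=np.zeros(d.shape,bool)
    x0,y0,x1,y1=roi or (0,0,639,479); M[y0:y1+1,x0:x1+1]=True
    def circ(p):
        B=np.c_[2*p[:,:2],np.ones(len(p))];c=np.linalg.lstsq(B,(p[:,:2]**2).sum(1),rcond=None)[0]
        r=np.sqrt(c[2]+c[0]**2+c[1]**2);res=np.hypot(*(p[:,:2]-c[:2]).T)-r;return c[:2],r,res
    def rcirc(p):
        for _ in range(6):
            c,r,res=circ(p); k=abs(res)<max(.0012,1.5*np.median(abs(res))); p=p[k]
        return np.round(c,4),round(r,4),len(p)
    out={}
    blue=M&(H>95)&(H<125)&(S>60)&(d>0)
    # cup rim: highest points
    cup=blue&(P[...,2]>0.03)
    q=P[cup]; out['cupz']=(np.round(np.percentile(q[:,2],[5,50,95,99]),4),len(q)) if len(q) else 0
    if len(q):
        rim=P[cup&(P[...,2]>0.068)]
        hull=cv2.convexHull(rim[:,:2].astype(np.float32))[:,0]
        out['rim']=rcirc(hull), np.round(np.median(rim[:,2]),4)
        # rim plane
        k=rim[:,2]>0.070
        B=np.c_[rim[:,:2]-rim[:,:2].mean(0),np.ones(len(rim))];out['rimplane']=np.round(np.linalg.lstsq(B,rim[:,2],rcond=None)[0],3)
    # warmer outline: white blob
    white=(M&(S<40)&(V>120)&(P[...,2]<.03)&(P[...,2]>.005)).astype(np.uint8)
    n,l,st,ce=cv2.connectedComponentsWithStats(white); 
    if n>1:
        i=1+np.argmax(st[1:,4]); cs,_=cv2.findContours((l==i).astype(np.uint8),cv2.RETR_EXTERNAL,cv2.CHAIN_APPROX_NONE)
        c=max(cs,key=len)[:,0]; p=onplane(K,A,e,c,0.016); out['white']=st[i].tolist(),np.round(np.median(P[l==i][:,2]),4)
        out['puck']=rcirc(cv2.convexHull(p[:,:2].astype(np.float32))[:,0]); out['puckp']=p
    org=(M&(H>8)&(H<22)&(S>150)&(V>150)&(P[...,2]>.012)&(P[...,2]<.03)).astype(np.uint8)
    n,l,st,ce=cv2.connectedComponentsWithStats(org)
    if n>1:
        i=1+np.argmax(st[1:,4]);out['btn']=st[i].tolist(),np.round(onplane(K,A,e,ce[i],.0205),4),np.round(np.median(P[l==i],0),4)
    return out,im,P,(K,A,e)
E
python3 - <<'E'
from meas import *
for n,roi in(("top",(290,230,405,310)),("scene",(245,245,360,330))):
    o,im,P,_=run(n,roi);o.pop('puckp',0);print(n,o)
    x0,y0,x1,y1=roi;cv2.imwrite(f"pics/{n}crop.png",cv2.resize(im[y0:y1,x0:x1,::-1],None,fx=6,fy=6))
s=cam("top");H=cv2.cvtColor(s[0],cv2.COLOR_RGB2HSV)
for nm,px in dict(marker1=(385,156),marker2=(362,221),clip=(422,231),eraser=(423,270),tape=(469,280),hl=(205,300)).items():
    print(nm,np.round(onplane(s[2],s[3],s[4],px,.012)[0],3))
print(H[278:281,312:316].tolist()[0],H[262,340],H[300,370])
E
```

```text
top {'cupz': (array([0.0306, 0.0668, 0.0771, 0.079 ]), 606), 'rim': ((array([ 0.4954, -0.3992]), np.float64(0.0325), 17), np.float64(0.0733)), 'rimplane': array([0.037, 0.002, 0.073]), 'white': ([300, 240, 94, 61, 1830], np.float64(0.015)), 'puck': (array([ 0.5144, -0.3775]), np.float64(0.0866), 9), 'btn': ([309, 273, 10, 11, 27], array([[ 0.5004, -0.3153,  0.0205]]), array([ 0.4996, -0.3141,  0.0201]))}
scene {'cupz': (array([0.033 , 0.0551, 0.0734, 0.0758]), 1249), 'rim': ((array([ 0.4997, -0.4039]), np.float64(0.0357), 12), np.float64(0.0715)), 'rimplane': array([ 0.032, -0.014,  0.072]), 'white': ([282, 266, 64, 52, 921], np.float64(0.0124)), 'puck': (array([ 0.5175, -0.4151]), np.float64(0.0586), 32), 'btn': ([268, 262, 11, 8, 70], array([[ 0.5011, -0.3201,  0.0205]]), array([ 0.5024, -0.3187,  0.0187]))}
marker1 [ 0.748 -0.454  0.012]
marker2 [ 0.616 -0.409  0.012]
clip [ 0.598 -0.526  0.012]
eraser [ 0.522 -0.527  0.012]
tape [ 0.504 -0.615  0.012]
hl [ 0.456 -0.107  0.012]
[[18, 143, 157], [18, 143, 157], [19, 141, 157], [18, 141, 157]] [126   8 162] [ 94  14 130]
```

View pics/topcrop.png

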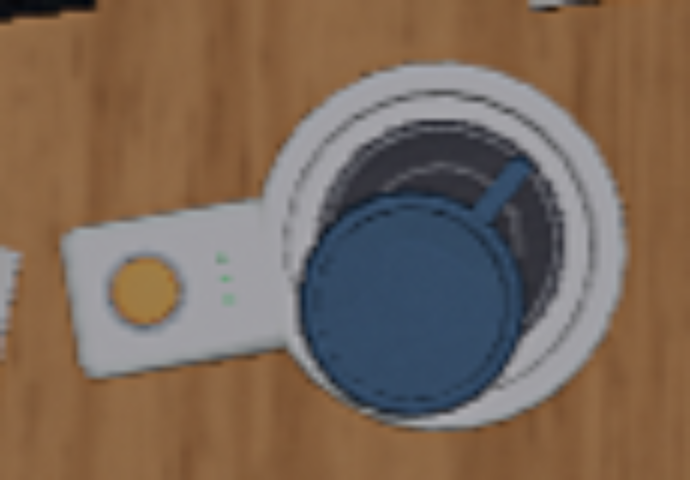

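The puck centre is at about (0.5175, -0.415) and the cup at about (0.498, -0.402). The ear points along the push direction of about (+0.02, -0.014), so I can push from behind with the two fingers spread. First I'll travel there, turning as I go.

```bash
python3 -m jog '[{"hand":0,"tx":-0.54,"ty":-0.74,"tz":0,"spin":0.5},{"hand":0,"tx":-0.54,"ty":-0.74,"tz":0,"spin":0.5},{"hand":0,"tx":-0.54,"ty":-0.74,"tz":0,"spin":0.5},{"hand":0,"tx":-0.54,"ty":-0.74,"tz":0,"spin":0.5},{"hand":0,"tx":-0.54,"ty":-0.74,"tz":0,"spin":0.5},{"hand":0,"tx":-0.54,"ty":-0.74,"tz":0,"spin":0.5},{"hand":0,"tx":-0.54,"ty":-0.74,"tz":0,"spin":0.5}]'
cat > go.py <<'E'
# prints the jog numbers for a wanted world shift/turn
import sys; from h import *
def go(x,y,z=None,yaw=None,show=True):
    s=manip.state();M=R.from_quat(s["tcp_rot"]).as_matrix();p=np.array(s["position"])
    d=M.T@(np.array([x,y,p[2] if z is None else z])-p)/.25
    cy=np.degrees(np.arctan2(M[1,0],M[0,0])); 
    print("t",round(s["t"],2),"pos",p.round(4),"yaw",cy.round(2),"q1,q6",np.round([s["q"][0],s["q"][5]],2),"w",round(s["grip_width"],4),"F",np.round(s["wrist_force"],2))
    print("tx,ty,tz",d.round(4),"spin",None if yaw is None else round(((cy-yaw+180)%360-180)/90,3))
if __name__=="__main__": go(*map(float,sys.argv[1:]))
E
python3 go.py 0.3 -0.16 0.23 -35
```

```text
t: 1.0
position: [0.2139, 0.2674, 0.2316]
tcp_rot: [0.503, 0.864, 0.001, 0.0]
wrist_force: [0.4, 0.2, 0.6]
grip_width: 0.0426
grip_force: 0.0
t 1.0 pos [0.2139 0.2674 0.2316] yaw 119.54 q1,q6 [0.9  1.95] w 0.0426 F [0.37 0.22 0.61]
tx,ty,tz [-1.657  -0.5431  0.0051] spin 1.717
```

```bash
python3 -m jog '[{"hand":0,"tx":-0.89,"ty":-0.14,"tz":0,"spin":0.7},{"hand":0,"tx":-0.89,"ty":-0.14,"tz":0,"spin":0.7},{"hand":0,"tx":-0.89,"ty":-0.14,"tz":0,"spin":0.7},{"hand":0,"tx":-0.89,"ty":-0.14,"tz":0,"spin":0.7},{"hand":0,"tx":-0.89,"ty":-0.14,"tz":0,"spin":0.7},{"hand":0,"tx":-0.89,"ty":-0.14,"tz":0,"spin":0.7},{"hand":0,"tx":-0.89,"ty":-0.14,"tz":0,"spin":0.7},{"hand":0,"tx":-0.89,"ty":-0.14,"tz":0,"spin":0.7}]' >/dev/null; python3 go.py 0.37 -0.155 0.23 -35
```

```text
t 1.8 pos [0.2936 0.0575 0.2313] yaw 56.5 q1,q6 [0.19 2.35] w 0.0428 F [-0.34  0.73  0.91]
tx,ty,tz [-0.54    0.7238  0.0052] spin 1.017
```

```bash
python3 -m jog '[{"hand":0,"tx":-0.54,"ty":0.72,"tz":0,"spin":0.7},{"hand":0,"tx":-0.54,"ty":0.72,"tz":0,"spin":0.7},{"hand":0,"tx":-0.54,"ty":0.72,"tz":0,"spin":0.7},{"hand":0,"tx":-0.54,"ty":0.72,"tz":0,"spin":0.7},{"hand":0,"tx":-0.54,"ty":0.72,"tz":0,"spin":0.7},{"hand":0,"tx":-0.54,"ty":0.72,"tz":0,"spin":0.7},{"hand":0,"tx":-0.54,"ty":0.72,"tz":0,"spin":0.7},{"hand":0,"tx":-0.54,"ty":0.72,"tz":0,"spin":0.7}]' >/dev/null; python3 go.py 0.45 -0.365 0.20 -35
```

```text
t 2.6 pos [ 0.3699 -0.1543  0.2309] yaw -6.47 q1,q6 [-0.4   2.86] w 0.0426 F [ 0.62 -0.03 -0.24]
tx,ty,tz [0.4133 0.8013 0.1232] spin 0.317
```

```bash
python3 -m jog '[{"hand":0,"tx":0.41,"ty":0.8,"tz":0.12,"spin":0.31},{"hand":0,"tx":0.41,"ty":0.8,"tz":0.12,"spin":0.31},{"hand":0,"tx":0.41,"ty":0.8,"tz":0.12,"spin":0.31},{"hand":0,"tx":0.41,"ty":0.8,"tz":0.12,"spin":0.31},{"hand":0,"tx":0.41,"ty":0.8,"tz":0.12,"spin":0.31},{"hand":0,"tx":0.41,"ty":0.8,"tz":0.12,"spin":0.31},{"hand":0,"tx":0.41,"ty":0.8,"tz":0.12,"spin":0.31},{"hand":0,"tx":0.41,"ty":0.8,"tz":0.12,"spin":0.31}]' >/dev/null; python3 go.py 0.45 -0.365 0.20 -35
python3 - <<'E'
from meas import *
o,im,P,c=run("wrist");o.pop('puckp',0);print(o)
cv2.imwrite("pics/w1.png",im[...,::-1])
E
```

```text
t 3.4 pos [ 0.4493 -0.3632  0.2012] yaw -34.14 q1,q6 [-0.68  3.06] w 0.043 F [-0.72 -0.32 -1.19]
tx,ty,tz [0.0064 0.0042 0.0048] spin 0.01
{'cupz': (array([0.0314, 0.0752, 0.2923, 0.2982]), 6659), 'rim': ((array([ 0.4825, -0.3877]), np.float64(0.0714), 7), np.float64(0.2791)), 'rimplane': array([-2.263,  1.35 ,  0.205]), 'white': ([26, 212, 225, 141, 15343], np.float64(0.0073)), 'puck': (array([ 0.4792, -0.1625]), np.float64(0.1145), 7), 'btn': ([234, 190, 22, 22, 383], array([[ 0.5021, -0.3176,  0.0205]]), array([ 0.502 , -0.3178,  0.0211]))}
```

View pics/w1.png

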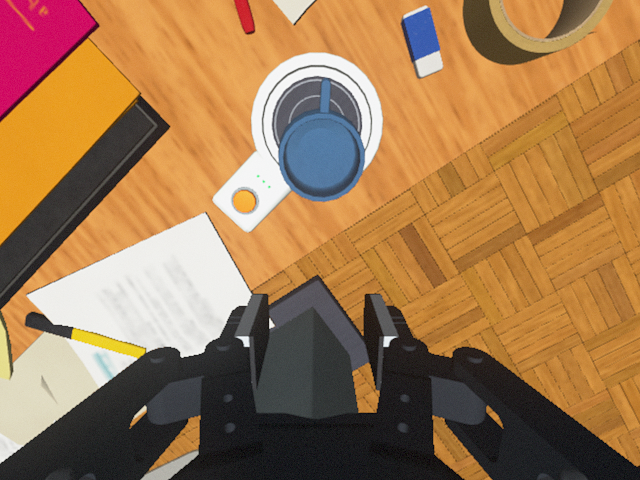

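The wrist view shows the cup rim centred near (321,155), the puck near (316,118) and the button at (244,201). I'll refine with fixed-radius circle fits.

```bash
cat > fit.py <<'E'
from h import *
from scipy.optimize import least_squares
def fitr(p,r,c0,t=.002):
    f=lambda c:np.hypot(*(p[:,:2]-c).T)-r
    s=least_squares(f,c0,loss='cauchy',f_scale=.0007); e=abs(f(s.x)); return s.x,(e<t).sum(),len(p)
def measure(name="wrist",roi=(200,40,395,245),puck=True,pc0=(.517,-.414),cc0=(.5,-.4),H=.076):
    im,d,K,A,e=cam(name);P=cloud(d,K,A,e).reshape(480,640,3)
    hsv=cv2.cvtColor(im,cv2.COLOR_RGB2HSV).astype(int);h,s,v=hsv[...,0],hsv[...,1],hsv[...,2]
    near=np.hypot(P[...,0]-pc0[0],P[...,1]-pc0[1])<.13
    blue=(near&(h>95)&(h<125)&(s>90)&(P[...,2]>.028)&(P[...,2]<.1)).astype(np.uint8)
    out={}
    def big(m):
        cs,_=cv2.findContours(m.astype(np.uint8),cv2.RETR_EXTERNAL,cv2.CHAIN_APPROX_NONE);return max(cs,key=cv2.contourArea)[:,0]
    q=onplane(K,A,e,big(blue),H); c,n,N=fitr(q,.033,cc0); out['cup_sil']=c.round(4),n,N
    rim=P[(blue>0)&(P[...,2]>H-.006)]
    q=rim[rim[:,2]<H+.006]; hl=cv2.convexHull(q[:,:2].astype(np.float32))[:,0]; c2,n,N=fitr(hl,.033,c); out['cup_dep']=c2.round(4),n,N
    B=np.c_[q[:,:2]-c2,np.ones(len(q))];out['rimpl']=np.linalg.lstsq(B,q[:,2],rcond=None)[0].round(3)
    w=near&(s<45)&(v>110)&(P[...,2]<.03)&(P[...,2]>.004)
    k=np.ones((3,3),np.uint8);m=cv2.morphologyEx((w|(blue>0)).astype(np.uint8),cv2.MORPH_OPEN,k)
    q=onplane(K,A,e,big(m),.016);c,n,N=fitr(q,.06,pc0);out['puck']=c.round(4),n,N
    o=(near&(h>8)&(h<22)&(s>120)&(v>130)&(P[...,2]>.017)&(P[...,2]<.026)).astype(np.uint8)
    if o.any():
        q=big(cv2.morphologyEx(o,cv2.MORPH_OPEN,k)).mean(0);b=onplane(K,A,e,q,.0205)[0];out['btn']=b.round(4),'dist',np.linalg.norm(b[:2]-c).round(4)
    return out,im,(K,A,e)
if __name__=="__main__":
    import sys
    for n in sys.argv[1:] or ["wrist"]:
        for k,v in measure(n)[0].items(): print(n,k,v)
E
python3 fit.py wrist top scene
```

```text
wrist cup_sil (array([ 0.4976, -0.4009]), np.int64(252), 314)
wrist cup_dep (array([ 0.4968, -0.4004]), np.int64(41), 44)
wrist rimpl [ 0.031 -0.004  0.074]
wrist puck (array([ 0.518 , -0.4095]), np.int64(257), 495)
wrist btn (array([ 0.5021, -0.3176,  0.0205]), 'dist', np.float64(0.0933))Traceback (most recent call last):
  File "fit.py", line 28, in <module>
    for k,v in measure(n)[0].items(): print(n,k,v)
               ~~~~~~~^^^
  File "fit.py", line 14, in measure
    q=onplane(K,A,e,big(blue),H); c,n,N=fitr(q,.033,cc0); out['cup_sil']=c.round(4),n,N
                    ~~~^^^^^^
  File "fit.py", line 13, in big
    cs,_=cv2.findContours(m.astype(np.uint8),cv2.RETR_EXTERNAL,cv2.CHAIN_APPROX_NONE);return max(cs,key=cv2.contourArea)[:,0]
                                                                                             ~~~^^^^^^^^^^^^^^^^^^^^^^^^
ValueError: max() iterable argument is empty
```

```bash
python3 - <<'E'
s=open('fit.py').read()
s=s.replace("q=onplane(K,A,e,big(m),.016);c,n,N=fitr","g=big(m);bl=cv2.dilate(blue,np.ones((9,9),np.uint8));g=g[bl[g[:,1],g[:,0]]==0];q=onplane(K,A,e,g,.016);c,n,N=fitr")
s=s.replace("(s>90)","(s>80)")
open('fit.py','w').write(s)
E
python3 fit.py wrist; python3 fit.py top;  python3 fit.py scene
```

```text
wrist cup_sil (array([ 0.4978, -0.4008]), np.int64(245), 305)
wrist cup_dep (array([ 0.4968, -0.4005]), np.int64(32), 35)
wrist rimpl [ 0.032 -0.003  0.074]
wrist puck (array([ 0.518 , -0.4097]), np.int64(228), 393)
wrist btn (array([ 0.502 , -0.3174,  0.0205]), 'dist', np.float64(0.0936))
scene cup_sil (array([ 0.4939, -0.4067]), np.int64(53), 131)
scene cup_dep (array([ 0.4962, -0.403 ]), np.int64(23), 25)
scene rimpl [ 0.031 -0.015  0.072]
scene puck (array([ 0.5181, -0.4133]), np.int64(79), 192)
scene btn (array([ 0.5004, -0.3196,  0.0205]), 'dist', np.float64(0.0953))Traceback (most recent call last):
  File "fit.py", line 28, in <module>
    for k,v in measure(n)[0].items(): print(n,k,v)
               ~~~~~~~^^^
  File "fit.py", line 14, in measure
    q=onplane(K,A,e,big(blue),H); c,n,N=fitr(q,.033,cc0); out['cup_sil']=c.round(4),n,N
                    ~~~^^^^^^
  File "fit.py", line 13, in big
    cs,_=cv2.findContours(m.astype(np.uint8),cv2.RETR_EXTERNAL,cv2.CHAIN_APPROX_NONE);return max(cs,key=cv2.contourArea)[:,0]
                                                                                             ~~~^^^^^^^^^^^^^^^^^^^^^^^^
ValueError: max() iterable argument is empty
```

```bash
python3 -m jog '[{"hand":0,"tx":0,"ty":0.007,"tz":0.15,"spin":0},{"hand":0,"tx":0,"ty":0.007,"tz":0.3,"spin":0},{"hand":0,"tx":0,"ty":0.007,"tz":0.45,"spin":0},{"hand":0,"tx":0,"ty":0.007,"tz":0.6,"spin":0},{"hand":0,"tx":0,"ty":0.007,"tz":0.685,"spin":0},{"hand":0,"tx":0,"ty":0.007,"tz":0.685,"spin":0},{"hand":0,"tx":0,"ty":0.007,"tz":0.685,"spin":0}]' >/dev/null; python3 go.py 0.466 -0.379 0.03
python3 - <<'E'
from fit import *
o,im,_=measure("wrist");print(o)
cv2.imwrite("pics/w2.png",im[...,::-1])
E
```

```text
t 4.4 pos [ 0.4484 -0.3659  0.0306] yaw -34.23 q1,q6 [-0.68  3.05] w 0.0431 F [0.08 0.63 0.16]
tx,ty,tz [0.0878 0.0037 0.0024] spin None
{'cup_sil': (array([ 0.4986, -0.4015]), np.int64(427), 779), 'cup_dep': (array([ 0.4963, -0.4002]), np.int64(32), 37), 'rimpl': array([ 0.039, -0.005,  0.074]), 'puck': (array([ 0.5008, -0.404 ]), np.int64(373), 1671), 'btn': (array([ 0.5026, -0.3174,  0.0205]), 'dist', np.float64(0.0866))}
```

View pics/w2.png

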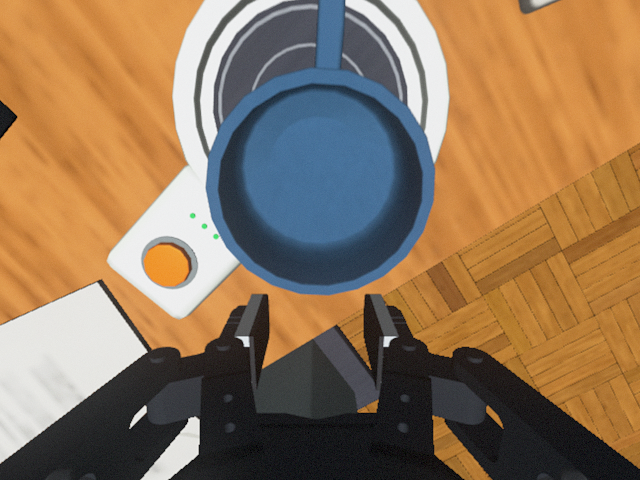

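The puck spans columns 173–447, so its centre is at column 310. The fingers are centred at 316, so I shift about 3 mm in -y and then push slowly.

```bash
python3 -m jog '[{"hand":0,"tx":0.03,"ty":-0.0115,"tz":0,"spin":0},{"hand":0,"tx":0.06,"ty":-0.0115,"tz":0,"spin":0},{"hand":0,"tx":0.07,"ty":-0.0115,"tz":0,"spin":0},{"hand":0,"tx":0.08,"ty":-0.0115,"tz":0,"spin":0},{"hand":0,"tx":0.09,"ty":-0.0115,"tz":0,"spin":0},{"hand":0,"tx":0.1,"ty":-0.0115,"tz":0,"spin":0},{"hand":0,"tx":0.11,"ty":-0.0115,"tz":0,"spin":0},{"hand":0,"tx":0.12,"ty":-0.0115,"tz":0,"spin":0},{"hand":0,"tx":0.13,"ty":-0.0115,"tz":0,"spin":0},{"hand":0,"tx":0.13,"ty":-0.0115,"tz":0,"spin":0}]' >/dev/null; python3 go.py 0.466 -0.379 0.03
python3 - <<'E'
from fit import *
o,im,_=measure("wrist");print(o)
cv2.imwrite("pics/w3.png",im[...,::-1])
E
```

```text
t 5.45 pos [ 0.477  -0.3818  0.03  ] yaw -34.23 q1,q6 [-0.68  3.06] w 0.0428 F [-1.77  1.33  2.42]
tx,ty,tz [-0.0426  0.0157  0.0001] spin None
{'cup_sil': (array([ 0.5092, -0.4044]), np.int64(528), 749), 'cup_dep': (array([ 0.5062, -0.4027]), np.int64(32), 36), 'rimpl': array([ 0.028, -0.01 ,  0.074]), 'puck': (array([ 0.5181, -0.4101]), np.int64(422), 856), 'btn': (array([ 0.5024, -0.3173,  0.0205]), 'dist', np.float64(0.0941))}
```

View pics/w3.png

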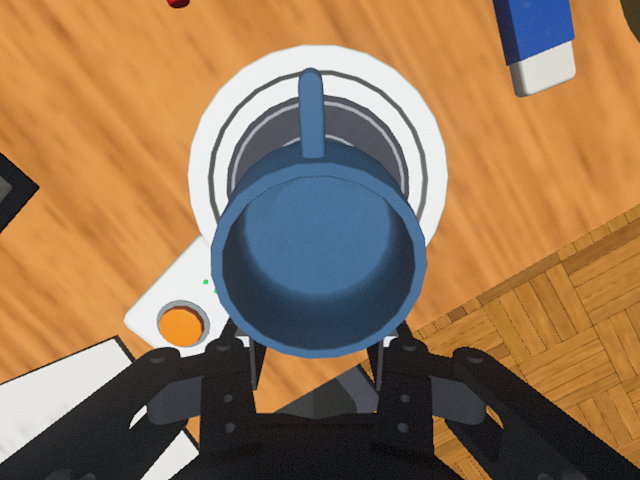

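```bash
python3 -m jog '[{"hand":0,"tx":0.008,"ty":0,"tz":0,"spin":0},{"hand":0,"tx":0.016,"ty":0,"tz":0,"spin":0},{"hand":0,"tx":0.024,"ty":0,"tz":0,"spin":0},{"hand":0,"tx":0.03,"ty":0,"tz":0,"spin":0},{"hand":0,"tx":0.035,"ty":0,"tz":0,"spin":0},{"hand":0,"tx":0.038,"ty":0,"tz":0,"spin":0},{"hand":0,"tx":0.038,"ty":0,"tz":0,"spin":0},{"hand":0,"tx":0.03,"ty":0,"tz":0,"spin":0},{"hand":0,"tx":0,"ty":0,"tz":0,"spin":0},{"hand":0,"tx":-0.04,"ty":0,"tz":0,"spin":0}]' >/dev/null; python3 go.py 0.466 -0.379 0.2
python3 - <<'E'
from fit import *
o,im,_=measure("wrist");print(o)
cv2.imwrite("pics/w4.png",im[...,::-1])
E
```

```text
t 6.5 pos [ 0.4691 -0.3765  0.0299] yaw -34.23 q1,q6 [-0.68  3.06] w 0.0426 F [-0.24 -0.71  0.59]
tx,ty,tz [-0.0033  0.0152 -0.6803] spin None
{'cup_sil': (array([ 0.5174, -0.4095]), np.int64(571), 793), 'cup_dep': (array([ 0.5171, -0.4093]), np.int64(40), 43), 'rimpl': array([-0.017,  0.01 ,  0.075]), 'puck': (array([ 0.5168, -0.4099]), np.int64(407), 961), 'btn': (array([ 0.5014, -0.3173,  0.0205]), 'dist', np.float64(0.0938))}
```

View pics/w4.png

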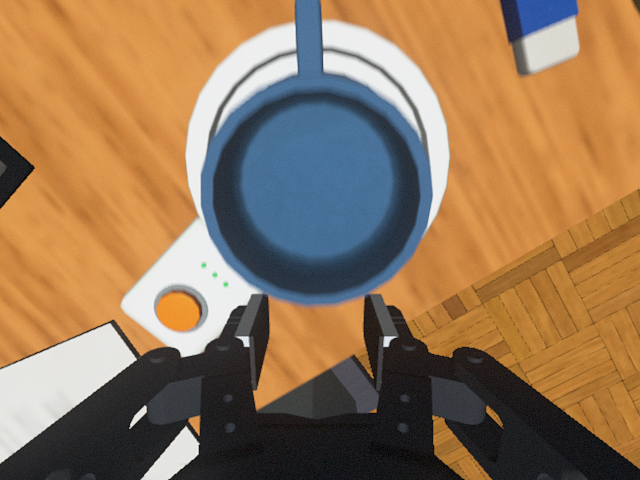

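The cup now appears concentric with the puck (both near column 317) and free of the fingers. I'll rise and verify from above.

```bash
python3 -m jog '[{"hand":0,"tx":-0.04,"ty":0,"tz":0,"spin":0},{"hand":0,"tx":-0.04,"ty":0,"tz":-0.2,"spin":0},{"hand":0,"tx":-0.04,"ty":0,"tz":-0.4,"spin":0},{"hand":0,"tx":-0.04,"ty":0,"tz":-0.6,"spin":0},{"hand":-1,"tx":-0.04,"ty":0,"tz":-0.68,"spin":0},{"hand":-1,"tx":-0.04,"ty":0,"tz":-0.68,"spin":0},{"hand":-1,"tx":-0.04,"ty":0,"tz":-0.68,"spin":0},{"hand":-1,"tx":-0.04,"ty":0,"tz":-0.68,"spin":0}]' >/dev/null; python3 go.py 0.5015 -0.3175 0.1
python3 fit.py wrist; python3 fit.py scene
python3 - <<'E'
from h import *
im,d,K,A,e=cam("top")
cv2.imwrite("pics/top5.png",cv2.resize(im[230:310,290:405,::-1],None,fx=6,fy=6))
im,d,K,A,e=cam("wrist");cv2.imwrite("pics/w5.png",im[...,::-1])
E
```

```text
t 7.35 pos [ 0.4594 -0.3699  0.1981] yaw -34.24 q1,q6 [-0.68  3.06] w -0.0003 F [-0.18  0.07 -0.02]
tx,ty,tz [ 0.0225 -0.268   0.3923] spin None
wrist cup_sil (array([ 0.5174, -0.4097]), np.int64(250), 312)
wrist cup_dep (array([ 0.5173, -0.4095]), np.int64(33), 38)
wrist rimpl [-0.023  0.011  0.076]
wrist puck (array([ 0.519 , -0.4094]), np.int64(203), 476)
wrist btn (array([ 0.5022, -0.3175,  0.0205]), 'dist', np.float64(0.0935))
scene cup_sil (array([ 0.5148, -0.4142]), np.int64(50), 131)
scene cup_dep (array([ 0.516 , -0.4117]), np.int64(13), 14)
scene rimpl [ 0.    -0.003  0.073]
scene puck (array([ 0.5187, -0.4137]), np.int64(77), 218)
scene btn (array([ 0.5012, -0.3257,  0.0205]), 'dist', np.float64(0.0897))
```

View pics/w5.png

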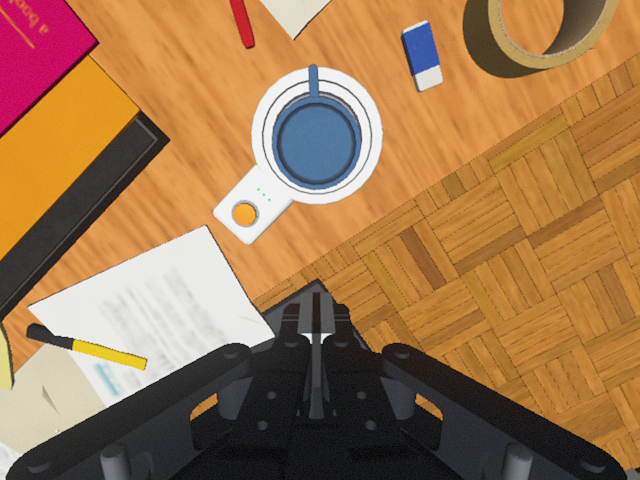

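View pics/top5.png

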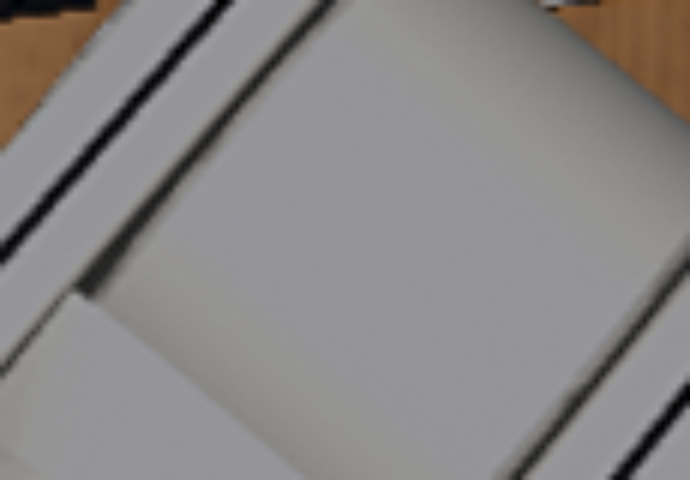

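From above, the rim centre is at (317,141) and the puck centre at about (316.5,136), which fits the parallax. The top camera is blocked by the arm. One more check: rim level and depth-based puck outline.

```bash
cat > lvl.py <<'E'
from fit import *
im,d,K,A,e=cam("wrist");P=cloud(d,K,A,e).reshape(480,640,3)
for _ in range(4): P[...,:]=P+cloud(cam("wrist")[1],K,A,e).reshape(480,640,3)
P/=5
near=np.hypot(P[...,0]-.518,P[...,1]+.41)<.075
m=(near&(P[...,2]>.008)&(P[...,2]<.1)).astype(np.uint8)
g=max(cv2.findContours(m,cv2.RETR_EXTERNAL,cv2.CHAIN_APPROX_NONE)[0],key=cv2.contourArea)[:,0]
q=onplane(K,A,e,g,.014);pc,n,N=fitr(q,.06,(.518,-.41));print("puck depth",pc.round(4),n,N)
f=lambda c:np.hypot(*(q[:,:2]-c[:2]).T)-c[2]
print("free r",least_squares(f,[*pc,.06],loss='cauchy',f_scale=.0007).x.round(4))
c=np.array([.5174,-.4096]);D=P[...,:2]-c;r=np.hypot(D[...,0],D[...,1]);a=np.arctan2(D[...,1],D[...,0])
rows=[]
for i in range(24):
    k=(r>.027)&(r<.035)&(np.abs((a-i*np.pi/12+np.pi)%(2*np.pi)-np.pi)<np.pi/24)&(P[...,2]<.1)
    p=P[k]; j=np.argsort(p[:,2])[-5:];rows.append(p[j].mean(0))
rows=np.array(rows);B=np.c_[rows[:,:2]-c,np.ones(24)];s=np.linalg.lstsq(B,rows[:,2],rcond=None)[0];print("slope",s.round(4),"res",np.std(rows[:,2]-B@s).round(4))
# desk slope (camera bias)
Q=P[(np.hypot(P[...,0]-.518,P[...,1]+.41)<.12)&(abs(P[...,2])<.006)];B=np.c_[Q[:,:2]-c,np.ones(len(Q))];print("desk",np.linalg.lstsq(B,Q[:,2],rcond=None)[0].round(4))
E
python3 lvl.py
```

```text
puck depth [ 0.5186 -0.4093] 290 416
free r [ 0.5188 -0.4105  0.0588]
slope [ 0.038  -0.0157  0.0771] res 0.0014
desk [-0.0008  0.0007 -0.0003]
```

```bash
python3 -m jog '[{"hand":-1,"tx":0,"ty":0,"tz":0.2,"spin":0},{"hand":-1,"tx":0,"ty":0,"tz":0.4,"spin":0},{"hand":-1,"tx":0,"ty":0,"tz":0.59,"spin":0},{"hand":-1,"tx":0,"ty":0,"tz":0.59,"spin":0},{"hand":-1,"tx":0,"ty":0,"tz":0.59,"spin":0}]' >/dev/null; python3 go.py 0.5015 -0.3175 0.1
python3 fit.py; python3 lvl.py
python3 - <<'E'
from h import *
im,d,K,A,e=cam("wrist");np.savez("w6.npz",im=im,d=d,K=K,A=A,e=e);cv2.imwrite("pics/w6.png",im[...,::-1])
E
```

```text
t 8.3 pos [ 0.4598 -0.3703  0.0526] yaw -34.24 q1,q6 [-0.68  3.06] w -0.0003 F [ 0.75 -0.54  1.47]
tx,ty,tz [ 0.0187 -0.2684 -0.1896] spin None
wrist cup_sil (array([ 0.5174, -0.4096]), np.int64(564), 652)
wrist cup_dep (array([ 0.5173, -0.4096]), np.int64(43), 48)
wrist rimpl [-0.018  0.012  0.076]
wrist puck (array([ 0.518 , -0.4098]), np.int64(385), 974)
wrist btn (array([ 0.5022, -0.3175,  0.0205]), 'dist', np.float64(0.0936))
puck depth [ 0.5183 -0.4089] 430 772
free r [ 0.5184 -0.4105  0.0585]
slope [ 0.0585 -0.0316  0.0776] res 0.0037
desk [-0.0012  0.0009 -0.0007]
```

View pics/w6.png

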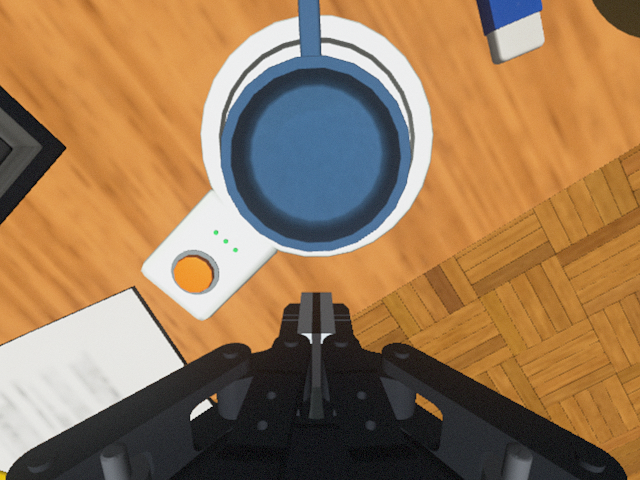

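Run:
```python
from fit import *
f=np.load("w6.npz");d,K,A,e=[f[k] for k in("d","K","A","e")]
P=cloud(d,K,A,e).reshape(480,640,3);c=np.array([.5174,-.4096]);D=P[...,:2]-c;r=np.hypot(D[...,0],D[...,1]);a=np.arctan2(D[...,1],D[...,0])
print("e",e.round(3))
for i in range(12):
    s=np.abs((a-i*np.pi/6+np.pi)%(2*np.pi)-np.pi)<np.pi/12
    print(i*30,[f"{1000*np.median(P[...,2][s&(r>=x)&(r<x+.001)]):.1f}" if (s&(r>=x)&(r<x+.001)).any() else '-' for x in np.arange(.026,.038,.001)])
fl=P[(r<.013)];B=np.c_[fl[:,:2]-c,np.ones(len(fl))];print("floor",np.linalg.lstsq(B,fl[:,2],rcond=None)[0].round(4),len(fl))
# inner floor boundary is not used
```

```text
e [ 0.522 -0.413  0.199]
0 ['34.5', '35.6', '72.5', '62.5', '51.2', '76.0', '75.2', '-', '-', '-', '-', '-']
30 ['34.1', '35.0', '72.4', '66.4', '54.4', '75.6', '75.9', '73.7', '-', '-', '-', '-']
60 ['33.6', '34.7', '36.0', '70.8', '60.2', '50.0', '76.1', '74.8', '-', '-', '-', '-']
90 ['33.2', '34.2', '35.0', '72.3', '64.6', '53.1', '75.5', '75.6', '-', '-', '-', '-']
120 ['33.1', '33.8', '34.9', '36.8', '68.5', '56.8', '47.9', '75.8', '73.9', '-', '-', '-']
150 ['32.9', '33.9', '34.9', '37.2', '68.7', '55.8', '48.3', '75.9', '74.4', '-', '-', '-']
180 ['33.3', '34.3', '35.3', '72.0', '66.3', '53.4', '75.0', '75.5', '-', '-', '-', '-']
210 ['33.8', '34.8', '35.7', '71.1', '60.3', '49.3', '76.0', '75.4', '-', '-', '-', '-']
240 ['34.5', '35.3', '72.8', '67.2', '54.8', '75.3', '76.0', '-', '-', '-', '-', '-']
270 ['34.6', '35.6', '72.3', '62.1', '51.0', '76.0', '75.3', '-', '-', '-', '-', '-']
300 ['34.7', '36.3', '72.0', '59.9', '50.1', '76.1', '74.7', '-', '-', '-', '-', '-']
330 ['34.8', '36.4', '71.9', '60.7', '51.5', '76.2', '71.1', '70.0', '69.9', '70.3', '70.7', '70.9']
floor [ 5.0392 -3.7363  0.0718] 3631
```

The rim height is 76.0 mm all round, so the plate is level, and the cup is within about 2 mm of centre. Now I'll move over the button.

```bash
python3 -m jog '[{"hand":-1,"tx":0.02,"ty":-0.13,"tz":0,"spin":0},{"hand":-1,"tx":0.02,"ty":-0.268,"tz":0,"spin":0},{"hand":-1,"tx":0.02,"ty":-0.268,"tz":0,"spin":0},{"hand":-1,"tx":0.02,"ty":-0.268,"tz":0.07,"spin":0},{"hand":-1,"tx":0.02,"ty":-0.268,"tz":0.1,"spin":0},{"hand":-1,"tx":0.02,"ty":-0.268,"tz":0.1,"spin":0},{"hand":-1,"tx":0.02,"ty":-0.268,"tz":0.1,"spin":0}]'; python3 go.py 0.502 -0.3175 0.0165
```

```text
t: 9.35
position: [0.4967, -0.3259, 0.0278]
tcp_rot: [0.958, -0.288, 0.001, -0.003]
wrist_force: [-0.2, -0.1, -0.9]
grip_width: -0.0001
grip_force: 0.0
t 9.35 pos [ 0.4967 -0.3259  0.0278] yaw -33.43 q1,q6 [-0.58  3.14] w -0.0001 F [-0.22 -0.11 -0.89]
tx,ty,tz [-0.0008 -0.0395  0.0453] spin None
```

q6 has reached its range limit, so I'll turn the tool back and then re-aim.

```bash
python3 -m jog '[{"hand":-1,"tx":0,"ty":0,"tz":-0.05,"spin":-0.09},{"hand":-1,"tx":0,"ty":0,"tz":-0.05,"spin":-0.18},{"hand":-1,"tx":0,"ty":0,"tz":-0.05,"spin":-0.3},{"hand":-1,"tx":0,"ty":0,"tz":-0.05,"spin":-0.3},{"hand":-1,"tx":0,"ty":0,"tz":-0.05,"spin":-0.3}]'>/dev/null; python3 go.py 0.502 -0.3175 0.026
python3 fit.py
```

```text
t 9.85 pos [ 0.4972 -0.3262  0.041 ] yaw -6.42 q1,q6 [-0.58  2.67] w 0.0002 F [0.16 0.38 0.2 ]
tx,ty,tz [ 0.0148 -0.0365  0.0601] spin None
wrist cup_sil (array([ 0.5302, -0.4012]), np.int64(440), 1069)
wrist cup_dep (array([ 0.5173, -0.4084]), np.int64(39), 44)
wrist rimpl [-0.01   0.027  0.075]
wrist puck (array([ 0.5184, -0.4098]), np.int64(273), 1039)
wrist btn (array([ 0.5025, -0.3171,  0.0205]), 'dist', np.float64(0.094))
```

Cup is unmoved. Now I'll go over the button, press it, and release.

```bash
python3 -m jog '[{"hand":-1,"tx":0.016,"ty":-0.037,"tz":0,"spin":0},{"hand":-1,"tx":0.016,"ty":-0.037,"tz":0.03,"spin":0},{"hand":-1,"tx":0.016,"ty":-0.037,"tz":0.06,"spin":0},{"hand":-1,"tx":0.016,"ty":-0.037,"tz":0.06,"spin":0},{"hand":-1,"tx":0.016,"ty":-0.037,"tz":0.06,"spin":0}]'>/dev/null; python3 go.py 0.502 -0.3175 0.0165
```

```text
t 10.4 pos [ 0.5015 -0.3164  0.0244] yaw -6.38 q1,q6 [-0.57  2.69] w -0.0 F [ 0.51  0.75 -0.48]
tx,ty,tz [0.0024 0.0043 0.0314] spin None
```

```bash
python3 -m jog '[{"hand":-1,"tx":0.002,"ty":0.004,"tz":0.015,"spin":0},{"hand":-1,"tx":0.002,"ty":0.004,"tz":0.024,"spin":0},{"hand":-1,"tx":0.002,"ty":0.004,"tz":0.032,"spin":0},{"hand":-1,"tx":0.002,"ty":0.004,"tz":0.032,"spin":0},{"hand":-1,"tx":0.002,"ty":0.004,"tz":0.032,"spin":0}]'; python3 go.py 0.502 -0.3175 0.0165
```

```text
t: 10.9
position: [0.5028, -0.3182, 0.0176]
tcp_rot: [0.998, -0.056, 0.002, -0.003]
wrist_force: [0.3, -1.4, 2.6]
grip_width: -0.0001
grip_force: 1.3
t 10.9 pos [ 0.5028 -0.3182  0.0176] yaw -6.39 q1,q6 [-0.57  2.69] w -0.0001 F [ 0.29 -1.44  2.61]
tx,ty,tz [-0.0033 -0.0025  0.0045] spin None
```

```bash
python3 -m jog '[{"hand":-1,"tx":0,"ty":0,"tz":0.006,"spin":0},{"hand":-1,"tx":0,"ty":0,"tz":0.01,"spin":0},{"hand":-1,"tx":0,"ty":0,"tz":0.01,"spin":0},{"hand":-1,"tx":0,"ty":0,"tz":0.01,"spin":0}]'
```

```text
t: 11.3
position: [0.5028, -0.3183, 0.0164]
tcp_rot: [0.998, -0.056, 0.003, -0.002]
wrist_force: [-2.7, 0.6, 10.1]
grip_width: -0.0001
grip_force: 5.3
```

The force is 10 N with the tip stopped at z = 16.4 mm, so the button is on its stop. I'll release it, retreat upward and check.

```bash
python3 -m jog '[{"hand":-1,"tx":0,"ty":0,"tz":-0.04,"spin":0},{"hand":-1,"tx":0,"ty":0,"tz":-0.15,"spin":0},{"hand":-1,"tx":0,"ty":0,"tz":-0.35,"spin":0},{"hand":-1,"tx":0,"ty":0,"tz":-0.55,"spin":0},{"hand":-1,"tx":0,"ty":0,"tz":-0.55,"spin":0},{"hand":-1,"tx":0,"ty":0,"tz":-0.55,"spin":0},{"hand":-1,"tx":0,"ty":0,"tz":-0.55,"spin":0}]'
python3 fit.py
python3 - <<'E'
from h import *
im,d,K,A,e=cam("wrist");P=cloud(d,K,A,e).reshape(480,640,3)
k=np.hypot(P[...,0]-.5025,P[...,1]+.3172)<.006
print("btn z",np.median(P[k][:,2]).round(4))
k=np.hypot(P[...,0]-.5025,P[...,1]+.3172);print("tongue z",np.median(P[(k>.014)&(k<.018)][:,2]).round(4))
E
```

```text
t: 12.0
position: [0.5008, -0.3178, 0.1506]
tcp_rot: [0.998, -0.056, 0.0, -0.004]
wrist_force: [-0.8, -1.4, -0.1]
grip_width: -0.0002
grip_force: 0.0
wrist cup_sil (array([ 0.5182, -0.4083]), np.int64(225), 412)
wrist cup_dep (array([ 0.5176, -0.4087]), np.int64(37), 40)
wrist rimpl [-0.031  0.002  0.076]
wrist puck (array([ 0.5183, -0.4099]), np.int64(179), 589)
wrist btn (array([ 0.5023, -0.3173,  0.0205]), 'dist', np.float64(0.094))
btn z 0.1886
tongue z 0.2264
```

```bash
python3 -c "
from workcell import manip
print(manip.job_done())"
```

```text
the job is handed in; nothing more can be done
None
```

The job is handed in at about 12 s; no verdict came back. The cup stands within about 2 mm of the plate's centre on a level plate, and the power button was pressed to its stop (10 N) and released. I didn't confirm by camera that it sprang back up, or re-measure the bystanders.

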